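# Gauge the dough sheeter's roller gap with the yellow spacer blade

### The job

Check the roller gap of the white dough sheeter: take the yellow-handled spacer blade from the rack and slide it, upright, straight down between the two rollers at the middle of their length. You will feel a light drag as the sprung rollers part; go on through it, without forcing, until the blade meets the bed firmly, then let go and leave it standing there. Leave the red and blue blades in the rack.

Things in the scene. Friction and masses are not known exactly. Their poses are not given: they have to be found in the camera images.
- blade_yellow: Spacer blade, yellow handle, 200 g, upright in a wooden rack. Steel blade 6 mm thick (x), 40 wide (y), 100 long, round tip; on it a handle 20 (x) x 52 (y) x 46 mm high, best gripped across the 20 mm. Origin: bottom of the tip; z up to the handle (at z 100 to 146 mm). Starts with its tip 8 mm and handle's underside 108 mm (the rack's top) above the table: lift it over 100 mm to clear the rack.
- blade_red: Bystander: as the yellow blade, but red handle and 3 mm thick. The three stand in any order in the slots of one brown rack (66 x 210 x 108 mm), in a line along their y, 65 mm apart, so handles are 13 mm apart end to end; nothing stands beside their 52 mm wide faces. Origin and axes as for the yellow.
- blade_blue: Bystander: as the yellow blade, but blue handle and 10 mm thick; in the same rack. Origin and axes as for the yellow.
- sheeter: White, fixed; 180 (x) x 250 mm (y). Origin: underside centre, on the table; z up. Two steel rollers, 60 mm dia., along y, axes at z 85 mm; gap at x=0, open on top, 3 mm. Each is sprung (10 N, 250 N/m), yields 14 mm: the blade parts them with 7-13 N, then drags 5-9 N and is held upright. Cheeks 118 mm high at y +-97 mm. Flat black bed at z=30: home is tip at x=0,y=0,z=30, blade x along this x.
Things that resemble listed ones, but are neither listed nor needed, are in the scene too. Leave any green or turquoise look-alike of the blade_yellow alone.

How it is judged:
By the outcome, as a careful person would: the job done as asked, in the order asked, and still so for the second after the job is handed in, with the robot touching nothing.
It also fails if it takes over 43 s, if anything falls off the work surface, if the arm or the gripper's body presses on something with over 40 N, if the wrist force passes 120 N, or if a joint passes its speed limit or range.

### The arm

A 6-joint arm with a two-finger parallel gripper is mounted at the origin on the work surface. World frame = base frame: x ahead of the robot, y to its left, z up, the work surface at z = 0. Lengths are in m, angles in rad, forces in N, time in s.
With the tool pointing down it reaches from about 0.25 to 0.775 m from the base axis. Payload 8.9 kg.
Tool frame: the origin (TCP) lies midway between the tips of the shut fingers; the grasp point (between the pads) lies 19 mm behind it; z points along the fingers, x is the direction in which the jaws open and shut, and the axes are right-handed (so a half turn about z gives the same grasp; the last joint's range is limited). The gripper opens to 85 mm and grips with 20 to 120 N. Pads are 22 mm wide; open, the fingers measure 114 mm over their backs; the gripper's body (76 mm by 85 mm) begins 54 mm behind the grasp point. The pads swing forward as they close: fully open they stand 13 mm farther back than shut.
Start: joints at [-1.303, 0.291, -0.153, 1.127, 0, 1.431], TCP at [0.208, -0.482, 0.231] pointing down, gripper open.
Joint ranges: [-2.52, 2.52], [-0.91, 1.74], [-1.3, 1.37], [-1.96, 2.02], [-1.52, 1.47], [-3.14, 3.14]. Speed limits (rad/s): [2.22, 2.22, 2.79, 3.14, 3.14, 3.14].

### API

Orientations are given as [roll, pitch, yaw] about the fixed x, y, z axes, in that order (R = Rz(yaw) Ry(pitch) Rx(roll)).
In Python, from station import get_obs, capture, hand_in, look_for, silhouettes, spot_point gives the robot as it stands.
- The arm moves only by the tool send_rows, never from a script. Its argument "commands" is a list of rows, each an object with "claw": the closure, from 0 (fully open) to 1 (shut); "slide": the shift along the tool's x, y, z in units of 25 mm (1.0 is 25 mm), a list of three; "twist": the turn about the tool's z in rad. A call has 1 to 20 rows; each row is the pose to reach, as a shift and turn from the pose commanded when the call began, along the tool's axes at that moment; what a row does not reach only later rows make up. A row lasts 1/8 s, in which the tool goes at most 62.5 mm and 10.7 degrees, less where a joint would pass 70% of its speed; a pose out of reach is approached as far as the arm can. A call with a gripper value outside its range is refused whole. The fingers move at their own pace and stop on an object; "force" is the grip in N (left out, the last holds). Time passes only in rows, so rows that repeat a pose let the fingers close. It gives the time, the measured TCP pose, the force and the opening at its end, in the units of the state.
- get_obs(): the state, without advancing time (a new reading comes with each control period).
- capture(name): name is "scene" or "top" or "wrist"; returns a dict with "frame" (420x560x3 uint8, red, green, blue), "mtx" (3x3 intrinsics, pixels), "position" and "rotation" of the camera in the world; the wrist camera has in their place "tool_from_camera" (4x4, takes a point from camera to tool coordinates, whose origin is the TCP and whose axes are the tool frame's). Camera axes: x right, y up, looking along -z (the intrinsics and any distortion apply to the point x, -y, -z); pixel columns grow to the right and rows downward; lengths in m; the calibration is good to about 2 mm. A picture is of the moment at which its call begins: read the wrist's pose just before it. There is no depth.
- hand_in(): hands the job in, once; it reports no verdict.
Trained networks look in a picture, given as the dict that the camera call returned (one of the last four; its "shot" number tells which), for a name from the list of things; names that differ only in an ending like _2 or _b are one class to them, and where a whole thing is asked for, a point or a joint stands for the part that bears it (a point fixed in the world has none). Each returns a list of dicts, best first, with "p" (0 to 1); they miss things now and then, are a little off and sometimes report something else, mostly with a low value. They report only what shows in the picture. A call takes as long as a camera call. They do not tell look-alikes from the thing itself.
- look_for(name, picture): "box" ([left, top, right, bottom] in pixels, round what is visible of it).
- silhouettes(name, picture): "region" (420x560 bool, what is visible of it) and "box" ([left, top, right, bottom] in pixels, round what is visible of it).
- spot_point(name, picture): "centre" ([column, row] in pixels: a listed point, or the origin of a listed thing).
The state is a dict: "t": time; "q": joint angles; "qd": joint speeds; "joint_efforts": joint torques, N m; "tool_pos": TCP position; "ee_rot": TCP orientation; "contact_force": force on the tool from outside, world axes, zero at the start; "wrist_torque": the same for the moment, N m; "finger_gap": finger opening in m.
Only numpy, scipy, OpenCV 4.12 (cv2) and the standard library are available. Lean on these libraries where they do the work, as an engineer would, in place of code of your own. Each camera call takes 0.05 s, during which the arm holds its last target.

## Working session

There is one attempt and no reset: what is moved stays moved. The work goes in short steps, Python scripts to look and compute and a tool call to move; the robot and the scene stay as the last step left them, time stands still between calls to the robot, and variables do not carry over. Pictures are saved under pics/ and viewed, and the job is handed in when it is done.

Besides the shell and the picture viewer there is one more tool, called after ">>>" as name(argument=value, ...), one argument or row to a line, values as JSON. send_rows: Moves the arm, as the interface text tells. Its arguments: {"type":"object","properties":{"commands":{"type":"array","items":{"type":"object","properties":{"claw":{"type":"number"},"slide":{"type":"array","items":{"type":"number"}},"twist":{"type":"number"}}}},"force":{"type":"number"}},"required":["commands"]}

```bash
mkdir -p pics; python3 - <<'E'
from station import *
import cv2,pickle
o=get_obs();print({k:o[k] for k in('t','q','tool_pos','ee_rot','contact_force','finger_gap')})
for n in("scene","top"):
    c=capture(n);cv2.imwrite(f"pics/{n}0.png",c["frame"][:,:,::-1]);pickle.dump(c,open(n+"0.pkl","wb"))
    print(n,c["mtx"],c["position"],c["rotation"],[k for k in c])
    for t in("blade_yellow","blade_red","blade_blue","sheeter"):
        print(t,[(x["box"],round(x["p"],2)) for x in look_for(t,c)],[(x["centre"],round(x["p"],2)) for x in spot_point(t,c)])
E
```

```text
{'t': 0.0, 'q': array([-1.30329268e+00,  2.91311157e-01, -1.54121904e-01,  1.12667030e+00,
        8.00032026e-06,  1.43150616e+00]), 'tool_pos': array([ 0.20762223, -0.48173817,  0.2307179 ]), 'ee_rot': array([-3.14140326e+00,  1.29326985e-03, -1.16400239e+00]), 'contact_force': array([-1.03592246, -0.13062229,  0.61099549]), 'finger_gap': 0.0851356072897526}
scene [[393.89218472   0.         285.67376594]
 [  0.         393.89218472 211.6054111 ]
 [  0.           0.           1.        ]] [ 0.80667884 -0.53387587  0.8181652 ] [0.68263804 0.01249524 0.44390722] ['frame', 'mtx', 'position', 'rotation', 'shot']
blade_yellow [([362.2, 128.0, 380.3, 171.5], 0.7), ([314.8, 112.6, 321.9, 130.4], 0.65), ([287.7, 92.0, 307.2, 137.6], 0.57)] [([362.1, 170.6], 0.93)]
blade_red [([306.2, 145.8, 319.0, 170.7], 0.48)] []
blade_blue [([314.7, 129.3, 320.8, 147.9], 0.62)] []
sheeter [([177.0, 226.7, 313.4, 382.9], 0.68)] [([250.6, 309.5], 0.77)]
top [[392.51003771   0.         286.92088706]
 [  0.         392.51003771 209.90207476]
 [  0.           0.           1.        ]] [0.47036471 0.05001609 0.96240515] [ 0.0564498  -0.00572921 -1.56349136] ['frame', 'mtx', 'position', 'rotation', 'shot']
blade_yellow [([159.8, 142.9, 191.0, 161.2], 0.92), ([160.5, 200.5, 190.5, 218.9], 0.71)] [([188.4, 161.3], 0.94), ([189.0, 210.7], 0.67), ([152.9, 253.9], 0.59)]
blade_red [([222.9, 185.2, 251.5, 202.6], 0.72)] [([245.5, 195.7], 0.61)]
blade_blue [([194.3, 197.8, 219.7, 210.7], 0.7), ([222.9, 186.8, 251.6, 201.5], 0.35)] [([217.9, 206.9], 0.87)]
sheeter [([346.6, 144.9, 467.7, 235.7], 0.56)] []
```

View pics/scene0.png

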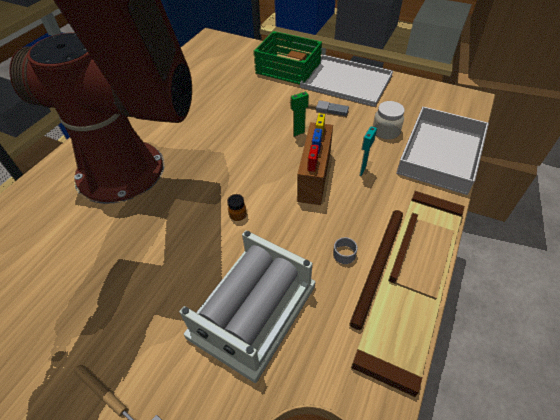

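View pics/top0.png

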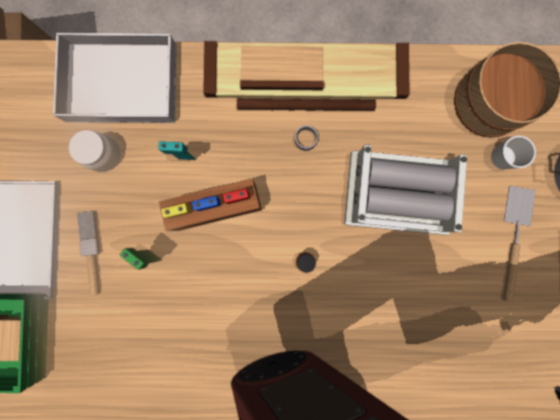

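```bash
python3 - <<'E'
import pickle,cv2
c=pickle.load(open("top0.pkl","rb"));f=c["frame"][:,:,::-1]
cv2.imwrite("pics/topcropA.png",cv2.resize(f[130:290,130:270],None,fx=5,fy=5,interpolation=cv2.INTER_CUBIC)[:600*2:1][:800] if 0 else cv2.resize(f[130:280,130:290],None,fx=4,fy=4,interpolation=cv2.INTER_CUBIC))
cv2.imwrite("pics/topcropB.png",cv2.resize(f[120:270,320:490],None,fx=4,fy=4,interpolation=cv2.INTER_CUBIC))
c=pickle.load(open("scene0.pkl","rb"));f=c["frame"][:,:,::-1]
cv2.imwrite("pics/sccropA.png",cv2.resize(f[70:190,260:400],None,fx=5,fy=5,interpolation=cv2.INTER_CUBIC))
E
```

```text
(no output)
```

View pics/topcropA.png

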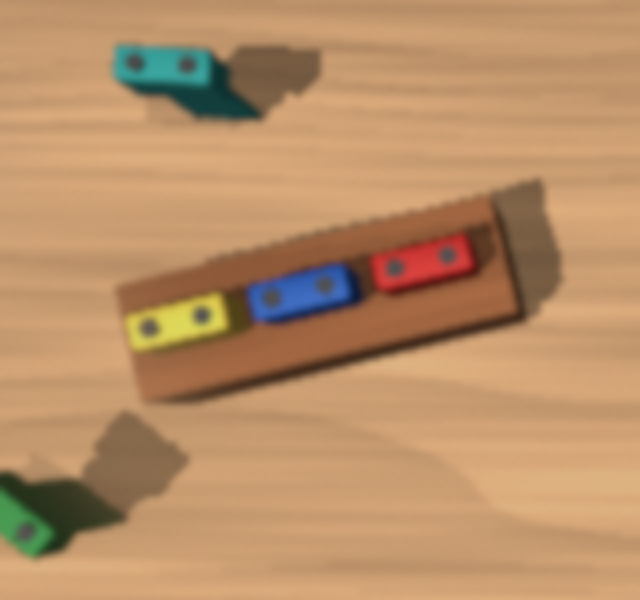

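View pics/topcropB.png

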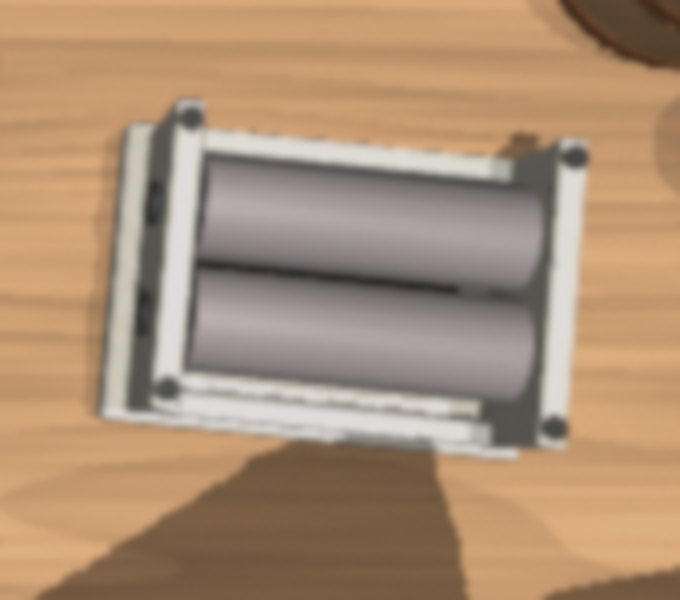

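View pics/sccropA.png

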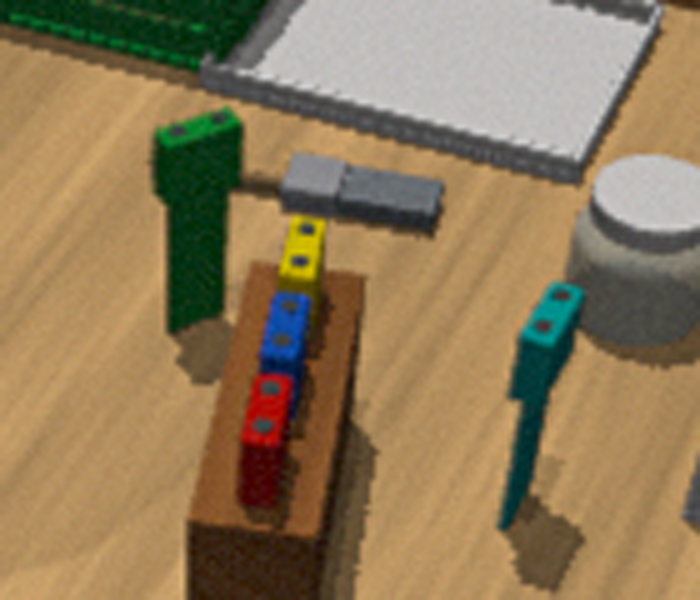

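```bash
cat > h.py <<'E'
import numpy as np,cv2,pickle
from scipy.spatial.transform import Rotation as R
def campose(c):
    return np.array(c["position"]),R.from_euler("xyz",c["rotation"]).as_matrix()
def ray(K,P,Rm,px,z):
    d=np.array([(px[0]-K[0,2])/K[0,0],-(px[1]-K[1,2])/K[1,1],-1.]);d=Rm@d
    return P+d*(z-P[2])/d[2]
def wristpose(c,o):
    T=np.eye(4);T[:3,:3]=R.from_euler("xyz",o["ee_rot"]).as_matrix();T[:3,3]=o["tool_pos"]
    M=T@np.array(c["tool_from_camera"]);return M[:3,3],M[:3,:3]
def proj(K,P,Rm,X):
    v=Rm.T@(np.array(X)-P);return np.array([K[0,2]+K[0,0]*v[0]/-v[2],K[1,2]-K[1,1]*v[1]/-v[2]])
E
python3 - <<'E'
from h import *
c=pickle.load(open("top0.pkl","rb"));P,Rm=campose(c);K=c["mtx"]
g=lambda x,y,z,ox,oy:ray(K,P,Rm,(ox+x/4,oy+y/4),z)
for n,a,b in(("y",(149,328),(202,316)),("b",(272,298),(325,286)),("r",(395,268),(447,255))):
    A=g(*a,.154,130,130);B=g(*b,.154,130,130);print(n,(A+B)/2,np.linalg.norm(A-B),np.degrees(np.arctan2(*(B-A)[1::-1])))
q=[g(*p,.118,320,120) for p in((190,118),(574,157),(555,428),(167,388))]
for i in range(4):
    d=q[(i+1)%4]-q[i];print(np.linalg.norm(d),np.degrees(np.arctan2(d[1],d[0])))
print(np.mean(q,0))
# gap ends at z.085
A=g(200,265,.085,320,120);B=g(455,290,.085,320,120);d=B-A;print(A,B,np.degrees(np.arctan2(d[1],d[0])))
E
```

```text
y [0.51307271 0.27849953 0.154     ] 0.027839230750450934 -76.72217254851938
b [0.5290447  0.21554859 0.154     ] 0.02792241465192694 -76.72077754783247
r [0.54532285 0.15266654 0.154     ] 0.02762177405885363 -75.43120336794685
0.20999483963698165 -95.37141622220128
0.14797946487229677 174.98551574352032
0.21012692068636915 84.5416746292901
0.1476599757824903 -5.064869786700763
[ 0.56765777 -0.22691323  0.118     ]
[ 0.57469417 -0.14113207  0.085     ] [ 0.56170888 -0.28464079  0.085     ] -95.17029005045529
```

```bash
cat >> h.py <<'E'
def plan(o,xyz,yaw=None):
    Rm=R.from_euler("xyz",o["ee_rot"]).as_matrix()
    s=Rm.T@(np.array(xyz)-o["tool_pos"])/.025
    cy=np.arctan2(Rm[1,0],Rm[0,0])
    print("slide",s.round(3),"twist",None if yaw is None else round(-((yaw-cy+np.pi/2)%np.pi-np.pi/2),4), "twist_full",None if yaw is None else round(-(yaw-cy),4))
E
python3 - <<'E'
from h import *
from station import *
plan(get_obs(),(.49,.272,.29),np.radians(14.4))
E
```

```text
slide [-23.236 -22.305  -2.348] twist -1.4153 twist_full -1.4153
```

>>> send_rows(
  commands=[
    {"claw":0,"slide":[-23.2,-22.3,-2.4],"twist":-1.415},
    {"claw":0,"slide":[-23.2,-22.3,-2.4],"twist":-1.415},
    {"claw":0,"slide":[-23.2,-22.3,-2.4],"twist":-1.415},
    {"claw":0,"slide":[-23.2,-22.3,-2.4],"twist":-1.415},
    {"claw":0,"slide":[-23.2,-22.3,-2.4],"twist":-1.415},
    {"claw":0,"slide":[-23.2,-22.3,-2.4],"twist":-1.415},
    {"claw":0,"slide":[-23.2,-22.3,-2.4],"twist":-1.415},
    {"claw":0,"slide":[-23.2,-22.3,-2.4],"twist":-1.415},
    {"claw":0,"slide":[-23.2,-22.3,-2.4],"twist":-1.415},
    {"claw":0,"slide":[-23.2,-22.3,-2.4],"twist":-1.415},
    {"claw":0,"slide":[-23.2,-22.3,-2.4],"twist":-1.415},
    {"claw":0,"slide":[-23.2,-22.3,-2.4],"twist":-1.415},
    {"claw":0,"slide":[-23.2,-22.3,-2.4],"twist":-1.415},
    {"claw":0,"slide":[-23.2,-22.3,-2.4],"twist":-1.415},
    {"claw":0,"slide":[-23.2,-22.3,-2.4],"twist":-1.415},
    {"claw":0,"slide":[-23.2,-22.3,-2.4],"twist":-1.415},
  ],
)

```text
t: 2.9
tool_pos: [0.49, 0.27, 0.2915]
ee_rot: [3.141, 0.0, 0.25]
contact_force: [-1.0, -0.6, 0.0]
finger_gap: 0.0852
```

```bash
python3 - <<'E'
from h import *
from station import *
o=get_obs();c=capture("wrist");pickle.dump((o,c),open("w1.pkl","wb"))
cv2.imwrite("pics/w1.png",c["frame"][:,:,::-1])
print(o["t"],o["tool_pos"],o["ee_rot"],o["q"],o["qd"].round(3),o["contact_force"],o["finger_gap"])
P,Rm=wristpose(c,o);print(P,proj(c["mtx"],P,Rm,(.513,.2785,.154)))
E
```

```text
2.9 [0.48998158 0.26997864 0.29152629] [3.14140720e+00 9.30098517e-05 2.49788401e-01] [ 3.73028499e-01  3.34187518e-01  6.57409922e-02  1.30246490e+00
 -1.72609353e-04  1.69403643e+00] [-0.004 -0.004  0.002 -0.     0.     0.003] [-1.02115444 -0.64942446  0.00231616] 0.08521057829449281
[0.47286522 0.33626919 0.43435071] [309.30839319 195.28790121]
```

View pics/w1.png

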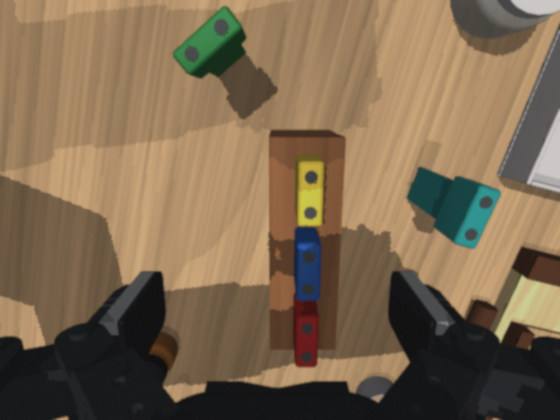

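The wrist view shows the yellow handle at about (310,194). That agrees with the predicted (309,195), with blue next to it at (308,270), green at (210,42) and turquoise at (470,210). I'll refine with the wrist picture.

```bash
python3 - <<'E'
from h import *
from station import get_obs
o,c=pickle.load(open("w1.pkl","rb"));P,Rm=wristpose(c,o);K=c["mtx"]
f=c["frame"].astype(int)
cv2.imwrite("pics/w1c.png",cv2.resize(c["frame"][140:300,250:370,::-1],None,fx=5,fy=5,interpolation=cv2.INTER_CUBIC)[:600*1+200])
y=((f[...,0]>90)&(f[...,1]>80)&(f[...,2]<f[...,1]*.45)).astype(np.uint8);y[:150]=0;y[230:]=0;y[:,:290]=0;y[:,330:]=0
y=cv2.morphologyEx(y,cv2.MORPH_CLOSE,np.ones((13,13)))
cs=max(cv2.findContours(y,0,1)[0],key=cv2.contourArea);r=cv2.minAreaRect(cs);print(r)
bp=cv2.boxPoints(r);q=[ray(K,P,Rm,p,.154) for p in bp]
for i in range(4):
    d=q[(i+1)%4]-q[i];print(np.linalg.norm(d),np.degrees(np.arctan2(d[1],d[0])))
print(np.mean(q,0))
for a,b in(((311,177),(310.5,212.5)),((309,256.5),(308.5,289)),((307,322),(306.5,356))):
    A=ray(K,P,Rm,a,.154);B=ray(K,P,Rm,b,.154);print((A+B)/2,np.linalg.norm(A-B))
plan(get_obs(),(.5135,.2785,.116),np.radians(14.4))
E
```

```text
((310.0, 190.5), (71.0, 28.0), 90.0)
0.02079127329169384 14.26547997676325
0.05539608762970213 -73.7914381773508
0.02190411592038766 -165.71723608758816
0.05537613333412117 105.05749570706877
[0.51269709 0.28154193 0.154     ]
[0.51400098 0.27900227 0.154     ] 0.027844769050695103
[0.52995566 0.21609851 0.154     ] 0.02869390343927846
[0.54488206 0.15620414 0.154     ] 0.033387523657921164
slide [ 0.99  -0.099  7.025] twist -0.0017 twist_full -0.0017
```

View pics/w1c.png

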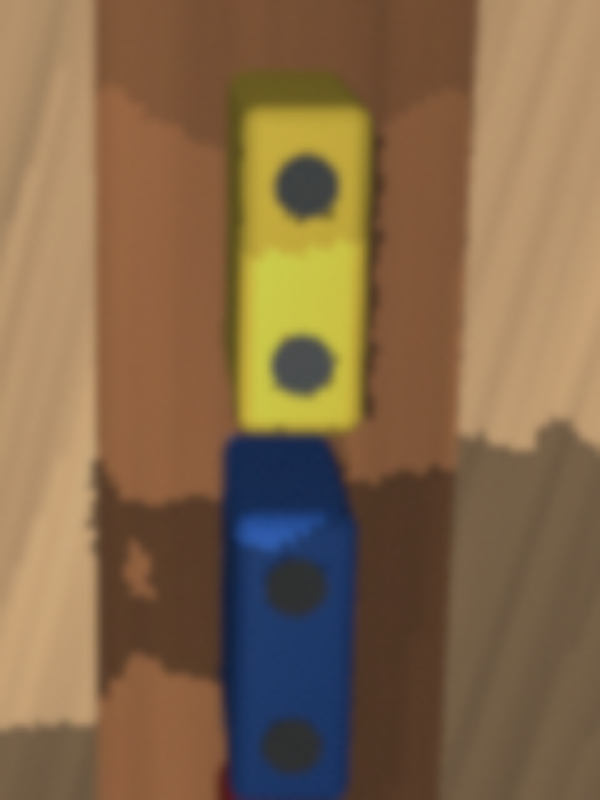

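>>> send_rows(
  commands=[
    {"claw":0,"slide":[1.0,-0.1,1.5],"twist":0},
    {"claw":0,"slide":[1.0,-0.1,4],"twist":0},
    {"claw":0,"slide":[1.0,-0.1,5.5],"twist":0},
    {"claw":0,"slide":[1.0,-0.1,6.6],"twist":0},
    {"claw":0,"slide":[1.0,-0.1,7.0],"twist":0},
    {"claw":0,"slide":[1.0,-0.1,7.0],"twist":0},
    {"claw":1,"slide":[1.0,-0.1,7.0],"twist":0},
    {"claw":1,"slide":[1.0,-0.1,7.0],"twist":0},
    {"claw":1,"slide":[1.0,-0.1,7.0],"twist":0},
    {"claw":1,"slide":[1.0,-0.1,7.0],"twist":0},
    {"claw":1,"slide":[1.0,-0.1,7.0],"twist":0},
    {"claw":1,"slide":[1.0,-0.1,7.0],"twist":0},
  ],
  force=60,
)

```text
t: 4.45
tool_pos: [0.5141, 0.2799, 0.1168]
ee_rot: [-3.141, -0.001, 0.251]
contact_force: [-0.9, 0.1, 4.6]
finger_gap: 0.0195
```

```bash
python3 - <<'E'
from h import *
from station import *
o=get_obs();c=capture("wrist");pickle.dump((o,c),open("w2.pkl","wb"))
cv2.imwrite("pics/w2.png",c["frame"][:,:,::-1])
print(o["t"],o["tool_pos"],o["ee_rot"],o["contact_force"],o["wrist_torque"],o["finger_gap"])
P,Rm=wristpose(c,o);print(P,proj(c["mtx"],P,Rm,(.5135,.2788,.154)))
E
```

```text
4.45 [0.51408581 0.27989617 0.11677481] [-3.14146218e+00 -7.48747354e-04  2.51127403e-01] [-0.91962224  0.1320127   4.63537507] [-0.1278289   0.1896259   0.01788121] 0.01954955222170408
[0.49677546 0.3460905  0.25962084] [275.29476977 330.92168557]
```

View pics/w2.png

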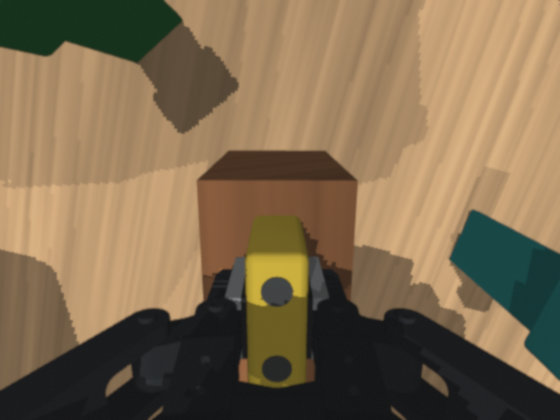

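>>> send_rows(
  commands=[
    {"slide":[0,0,-0.6],"claw":1,"twist":0},
    {"slide":[0,0,-1.6],"claw":1,"twist":0},
    {"slide":[0,0,-3.2],"claw":1,"twist":0},
    {"slide":[0,0,-5],"claw":1,"twist":0},
    {"slide":[0,0,-6.6],"claw":1,"twist":0},
    {"slide":[0,0,-7.4],"claw":1,"twist":0},
    {"slide":[0,0,-7.4],"claw":1,"twist":0},
  ],
)

```text
t: 5.38
tool_pos: [0.5145, 0.28, 0.3031]
ee_rot: [-3.141, -0.003, 0.251]
contact_force: [1.3, -0.4, -2.2]
finger_gap: 0.0193
```

```bash
python3 - <<'E'
from h import *
from station import *
o,c=pickle.load(open("w2.pkl","rb"));P,Rm=wristpose(c,o)
A=ray(c["mtx"],P,Rm,(277,291),.154);B=ray(c["mtx"],P,Rm,(277,369),.154);print("blade",(A+B)/2,np.linalg.norm(A-B))
o=get_obs();c=capture("scene")
cv2.imwrite("pics/s3.png",c["frame"][:,:,::-1])
print(o["t"],o["tool_pos"],o["ee_rot"],o["contact_force"],o["wrist_torque"],o["finger_gap"])
plan(o,(.5677,-.2269,.30),np.radians(-5.2))
E
```

```text
blade [0.51405781 0.27882176 0.154     ] 0.028447914063052256
5.375 [0.51445427 0.28000677 0.30312286] [-3.14121946e+00 -2.96670368e-03  2.51044247e-01] [ 1.33522487 -0.38805373 -2.19977719] [ 0.03627017 -0.02085319  0.0011484 ] 0.01928446579527181
slide [-2.974 20.17   0.109] twist 0.3418 twist_full 0.3418
```

View pics/s3.png

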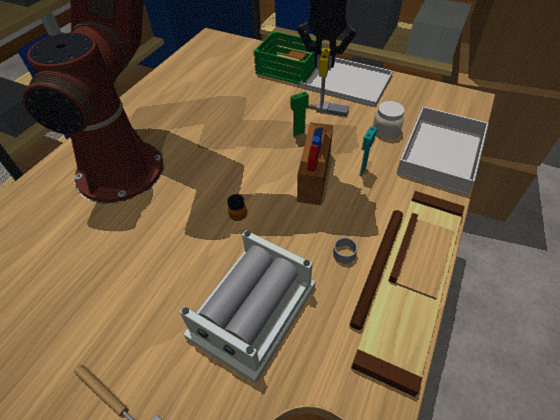

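>>> send_rows(
  commands=[
    {"slide":[-0.2,1.2,0],"claw":1,"twist":0.02},
    {"slide":[-0.5,3.4,0],"claw":1,"twist":0.06},
    {"slide":[-0.8,5.7,0],"claw":1,"twist":0.1},
    {"slide":[-1.2,8,0],"claw":1,"twist":0.15},
    {"slide":[-1.5,10.3,0],"claw":1,"twist":0.2},
    {"slide":[-1.9,12.6,0],"claw":1,"twist":0.25},
    {"slide":[-2.2,14.9,0],"claw":1,"twist":0.28},
    {"slide":[-2.5,17.2,0],"claw":1,"twist":0.31},
    {"slide":[-2.8,19.2,0],"claw":1,"twist":0.34},
    {"slide":[-3,20.1,0.1],"claw":1,"twist":0.342},
    {"slide":[-3,20.1,0.1],"claw":1,"twist":0.342},
    {"slide":[-3,20.1,0.1],"claw":1,"twist":0.342},
    {"slide":[-3,20.1,0.1],"claw":1,"twist":0.342},
  ],
)

```text
t: 7.05
tool_pos: [0.5661, -0.2242, 0.2989]
ee_rot: [-3.141, 0.0, -0.089]
contact_force: [-0.0, -0.2, -2.0]
finger_gap: 0.0195
```

```bash
python3 - <<'E'
from h import *
from station import *
o=get_obs();c=capture("wrist");pickle.dump((o,c),open("w4.pkl","wb"))
cv2.imwrite("pics/w4.png",c["frame"][:,:,::-1])
print(o["t"],o["tool_pos"],o["ee_rot"],o["contact_force"],o["wrist_torque"],o["finger_gap"],o["q"])
for n in("top","scene"):
    c=capture(n);cv2.imwrite(f"pics/{n}4.png",c["frame"][:,:,::-1]);pickle.dump((o,c),open(n+"4.pkl","wb"))
E
```

```text
7.05 [ 0.56606505 -0.22422636  0.29894845] [-3.14129783e+00  9.61834268e-06 -8.92717382e-02] [-0.04373902 -0.23720949 -1.97045134] [ 0.02541905 -0.04724461 -0.03204346] 0.019455018225121575 [-4.97315454e-01  4.35096790e-01  2.35379217e-01  1.37120457e+00
  2.66797157e-04  1.16275260e+00]
```

View pics/w4.png

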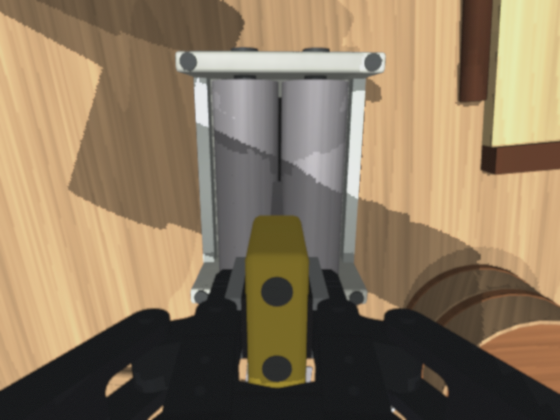

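View pics/scene4.png

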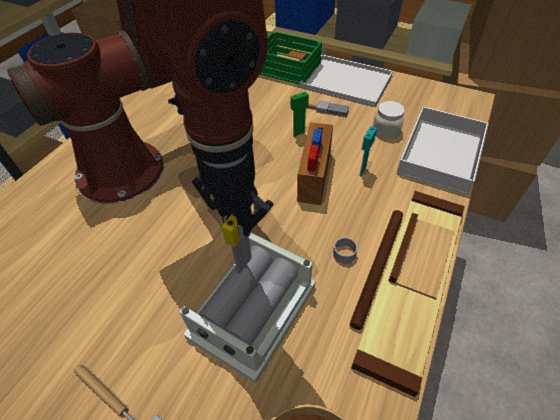

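View pics/top4.png

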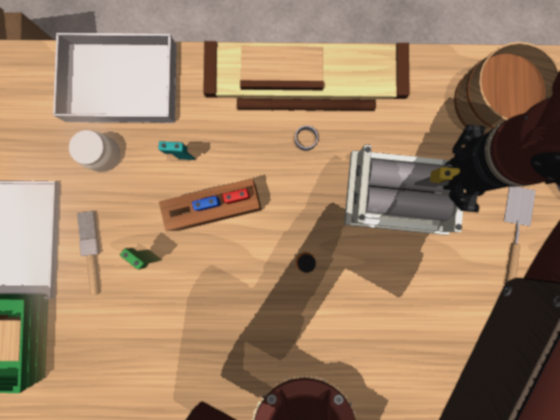

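```bash
python3 - <<'E'
from h import *
o,c=pickle.load(open("w4.pkl","rb"));P,Rm=wristpose(c,o);K=c["mtx"]
f=c["frame"]
cv2.imwrite("pics/w4c.png",cv2.resize(f[40:190,180:380,::-1],None,fx=4,fy=4,interpolation=cv2.INTER_CUBIC))
cv2.imwrite("pics/w4d.png",cv2.resize(f[255:385,180:380,::-1],None,fx=4,fy=4,interpolation=cv2.INTER_CUBIC))
q=[ray(K,P,Rm,p,.118) for p in((188,62),(373,62),(357,297),(201.5,297))]
for i in range(4):
    d=q[(i+1)%4]-q[i];print(np.linalg.norm(d),np.degrees(np.arctan2(d[1],d[0])))
print("ctr wrist",np.mean(q,0))
g=f.astype(int).sum(2)
pts=[]
for r in range(100,180,8):
    s=g[r,272:288];w=np.clip(np.median(s)*.75-s,0,None);
    if w.sum()>0: pts.append((272+(w*np.arange(16)).sum()/w.sum(),r))
print(np.round(pts,1).tolist())
W=np.array([ray(K,P,Rm,p,.085)[:2] for p in pts]);print(W[[0,-1]])
sl=np.polyfit(W[:,1],W[:,0],1);print("gap yaw",np.degrees(np.arctan(-sl[0])),"x at y=-.2269",np.polyval(sl,-.2269))
hz=o["tool_pos"][2]-.1168+.154
A=ray(K,P,Rm,(277,291),hz);B=ray(K,P,Rm,(277,369),hz);print("blade",(A+B)/2,np.degrees(np.arctan2(*(A-B)[1::-1])))
E
```

```text
0.1487968133734014 -5.181389745912714
0.20963781800734066 -95.37492294299719
0.14849021093181747 174.87520586801836
0.2097836817771925 84.70897047013953
ctr wrist [ 0.56800035 -0.22701197  0.118     ]
[[279.4, 100.0], [279.3, 108.0], [279.2, 116.0], [279.1, 124.0], [279.0, 132.0], [279.0, 140.0], [278.9, 148.0], [278.9, 156.0], [279.1, 164.0], [279.0, 172.0]]
[[ 0.57451735 -0.15127538]
 [ 0.56839302 -0.2170629 ]]
gap yaw -5.339852149006689 x at y=-.2269 0.5673549286051224
blade [ 0.56572314 -0.22540012  0.33614845] 84.8491109820289
```

View pics/w4c.png

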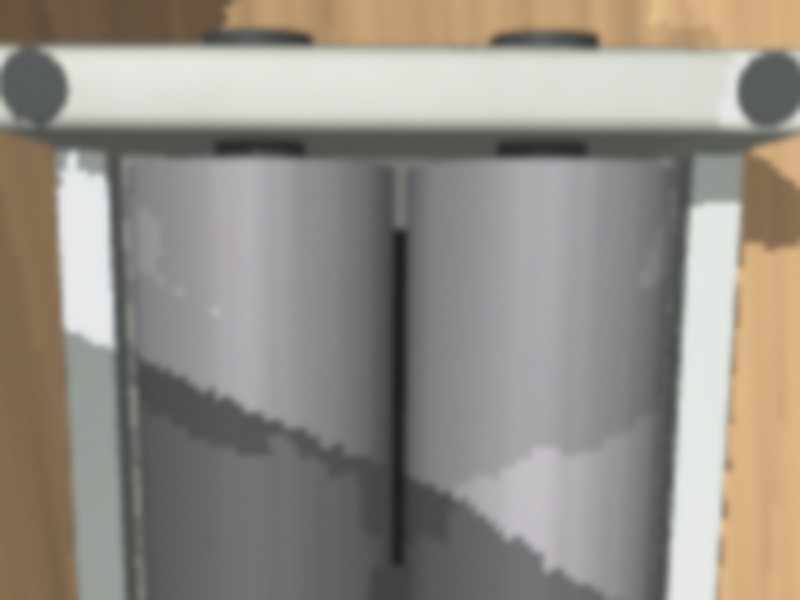

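View pics/w4d.png

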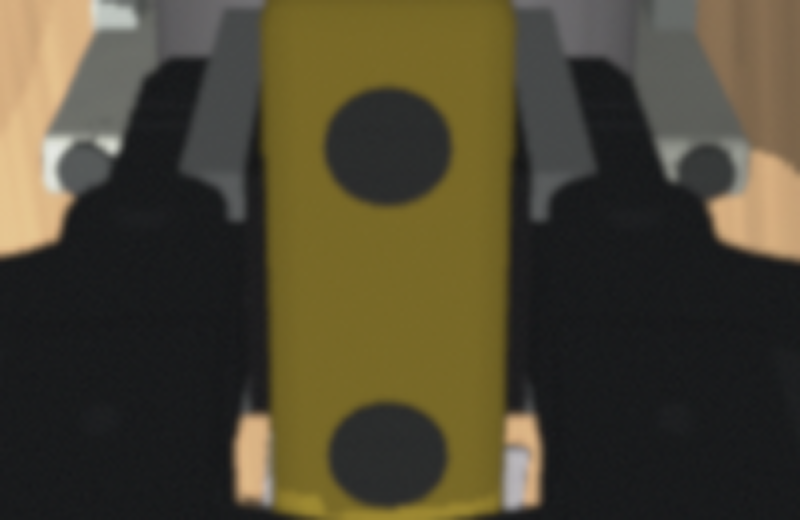

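```bash
python3 - <<'E'
from h import *
from station import *
plan(get_obs(),(.5679,-.2258,.235),-.0916)
E
```

```text
slide [0.073 0.035 2.564] twist 0.0019 twist_full 0.0019
```

>>> send_rows(
  commands=[
    {"slide":[0.07,0.04,0.4],"claw":1,"twist":0.002},
    {"slide":[0.07,0.04,1.2],"claw":1,"twist":0.002},
    {"slide":[0.07,0.04,2.0],"claw":1,"twist":0.002},
    {"slide":[0.07,0.04,2.4],"claw":1,"twist":0.002},
    {"slide":[0.07,0.04,2.6],"claw":1,"twist":0.002},
    {"slide":[0.07,0.04,2.6],"claw":1,"twist":0.002},
    {"slide":[0.07,0.04,2.6],"claw":1,"twist":0.002},
    {"slide":[0.07,0.04,2.6],"claw":1,"twist":0.002},
  ],
)

```text
t: 8.2
tool_pos: [0.5679, -0.2269, 0.2343]
ee_rot: [3.141, -0.001, -0.093]
contact_force: [1.0, -0.5, -1.3]
finger_gap: 0.0192
```

```bash
python3 - <<'E'
from h import *
from station import *
o=get_obs();c=capture("wrist");pickle.dump((o,c),open("w5.pkl","wb"))
cv2.imwrite("pics/w5.png",c["frame"][:,:,::-1])
print(o["t"],o["tool_pos"],o["ee_rot"],o["contact_force"],o["wrist_torque"],o["finger_gap"])
P,Rm=wristpose(c,o);K=c["mtx"]
hz=o["tool_pos"][2]-.1168+.154
A=ray(K,P,Rm,(277,291),hz);B=ray(K,P,Rm,(277,369),hz);print("blade",(A+B)/2)
f=c["frame"].astype(int).sum(2)
c=capture("scene");cv2.imwrite("pics/s5.png",cv2.resize(c["frame"][180:380,160:330,::-1],None,fx=3,fy=3,interpolation=cv2.INTER_CUBIC))
E
```

```text
8.2 [ 0.56793179 -0.22694467  0.23433651] [ 3.14122604e+00 -8.63635337e-04 -9.29829085e-02] [ 0.95583749 -0.50615985 -1.33920961] [-0.00671767 -0.02214511  0.03051115] 0.019199624678909264
blade [ 0.56755589 -0.22809317  0.27153651]
```

View pics/w5.png

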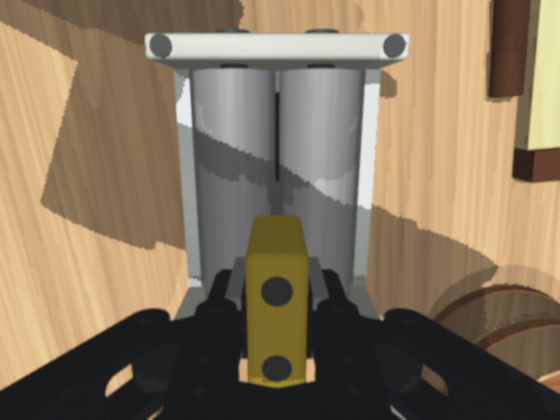

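View pics/s5.png

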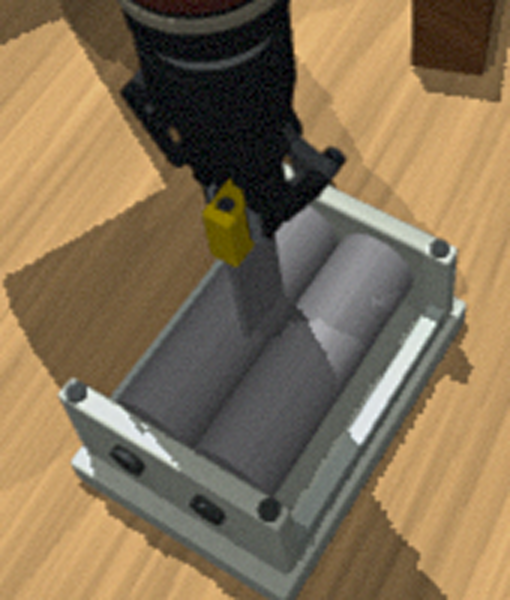

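```bash
python3 - <<'E'
from h import *
from station import *
o,c=pickle.load(open("w5.pkl","rb"));P,Rm=wristpose(c,o);K=c["mtx"];f=c["frame"];g=f.astype(int).sum(2)
pts=[]
for r in range(100,178,6):
    s=g[r,270:286];w=np.clip(np.median(s)*.75-s,0,None);pts.append((270+(w*np.arange(16)).sum()/w.sum(),r))
W=np.array([ray(K,P,Rm,p,.085)[:2] for p in pts]);sl=np.polyfit(W[:,1],W[:,0],1);print("gap yaw",np.degrees(np.arctan(-sl[0])),"x at y=-.227",np.polyval(sl,-.227), "tool yaw",np.degrees(o["ee_rot"][2]))
q=[ray(K,P,Rm,p,.118) for p in((160.5,46.5),(395,46))];m=(q[0]+q[1])/2;print(q,m, "centre",m[:2]-.105*np.array([np.cos(np.radians(84.7)),np.sin(np.radians(84.7))]))
o=get_obs();print(o["tool_pos"],o["ee_rot"])
E
```

```text
gap yaw -5.303680280267019 x at y=-.227 0.5675375864535122 tool yaw -5.327528223886237
[array([ 0.50364909, -0.11578796,  0.118     ]), array([ 0.65237525, -0.12952505,  0.118     ])] [ 0.57801217 -0.12265651  0.118     ] centre [ 0.56831326 -0.2272076 ]
[ 0.5677874  -0.22692237  0.23412736] [ 3.14133702e+00 -4.94447606e-04 -9.30262488e-02]
```

>>> send_rows(
  commands=[
    {"slide":[0,-0.04,0.2],"claw":1,"twist":0},
    {"slide":[0,-0.04,0.5],"claw":1,"twist":0},
    {"slide":[0,-0.04,0.8],"claw":1,"twist":0},
    {"slide":[0,-0.04,1.0],"claw":1,"twist":0},
    {"slide":[0,-0.04,1.2],"claw":1,"twist":0},
    {"slide":[0,-0.04,1.4],"claw":1,"twist":0},
    {"slide":[0,-0.04,1.4],"claw":1,"twist":0},
  ],
)

```text
t: 9.18
tool_pos: [0.5679, -0.2259, 0.1989]
ee_rot: [3.141, -0.001, -0.093]
contact_force: [1.2, -0.3, -0.8]
finger_gap: 0.0192
```

```bash
python3 - <<'E'
from h import *
from station import *
o=get_obs();c=capture("scene")
cv2.imwrite("pics/s6.png",cv2.resize(c["frame"][180:380,160:330,::-1],None,fx=3,fy=3,interpolation=cv2.INTER_CUBIC))
print(o["t"],o["tool_pos"],o["ee_rot"],o["contact_force"],o["wrist_torque"],o["finger_gap"])
E
```

```text
9.175 [ 0.56794659 -0.22593593  0.19893788] [ 3.14129739e+00 -6.15445163e-04 -9.30226255e-02] [ 1.15252587 -0.32869779 -0.75039562] [-0.06520359 -0.02244645 -0.00524576] 0.019160921236895348
```

View pics/s6.png

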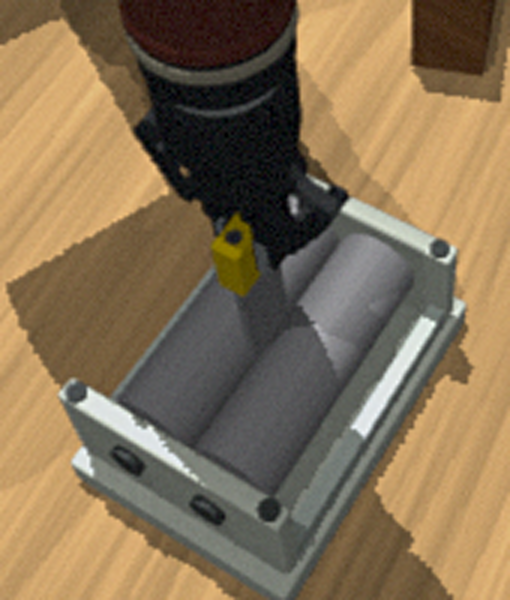

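>>> send_rows(
  commands=[
    {"slide":[0,0,0.15],"claw":1,"twist":0},
    {"slide":[0,0,0.3],"claw":1,"twist":0},
    {"slide":[0,0,0.45],"claw":1,"twist":0},
  ],
)

```text
t: 9.6
tool_pos: [0.5685, -0.2263, 0.1887]
ee_rot: [3.14, -0.002, -0.093]
contact_force: [-0.1, 0.0, 6.2]
finger_gap: 0.0192
```

>>> send_rows(
  commands=[
    {"slide":[0,0,0.15],"claw":1,"twist":0},
    {"slide":[0,0,0.3],"claw":1,"twist":0},
    {"slide":[0,0,0.45],"claw":1,"twist":0},
  ],
)

```text
t: 9.98
tool_pos: [0.5684, -0.2262, 0.1773]
ee_rot: [3.141, -0.002, -0.093]
contact_force: [0.2, -0.1, 7.0]
finger_gap: 0.0192
```

>>> send_rows(
  commands=[
    {"slide":[0,0,0.15],"claw":1,"twist":0},
    {"slide":[0,0,0.3],"claw":1,"twist":0},
    {"slide":[0,0,0.45],"claw":1,"twist":0},
  ],
)

```text
t: 10.35
tool_pos: [0.5684, -0.2262, 0.166]
ee_rot: [3.141, -0.002, -0.093]
contact_force: [-0.3, 0.4, 5.9]
finger_gap: 0.0192
```

>>> send_rows(
  commands=[
    {"slide":[0,0,0.15],"claw":1,"twist":0},
    {"slide":[0,0,0.3],"claw":1,"twist":0},
    {"slide":[0,0,0.45],"claw":1,"twist":0},
    {"slide":[0,0,0.6],"claw":1,"twist":0},
    {"slide":[0,0,0.75],"claw":1,"twist":0},
    {"slide":[0,0,0.85],"claw":1,"twist":0},
  ],
)

```text
t: 11.1
tool_pos: [0.5684, -0.2262, 0.1447]
ee_rot: [3.141, -0.002, -0.093]
contact_force: [0.2, 0.1, 6.1]
finger_gap: 0.0191
```

>>> send_rows(
  commands=[
    {"slide":[0,0,0.06],"claw":1,"twist":0},
    {"slide":[0,0,0.12],"claw":1,"twist":0},
  ],
)

```text
t: 11.35
tool_pos: [0.5685, -0.2262, 0.1418]
ee_rot: [3.141, -0.002, -0.093]
contact_force: [0.7, 0.5, 6.7]
finger_gap: 0.0193
```

>>> send_rows(
  commands=[
    {"slide":[0,0,0.05],"claw":1,"twist":0},
    {"slide":[0,0,0.1],"claw":1,"twist":0},
  ],
)

```text
t: 11.6
tool_pos: [0.5685, -0.2262, 0.1393]
ee_rot: [3.141, -0.002, -0.093]
contact_force: [-0.1, -0.6, 6.6]
finger_gap: 0.0193
```

>>> send_rows(
  commands=[
    {"slide":[0,0,0.04],"claw":1,"twist":0},
    {"slide":[0,0,0.04],"claw":1,"twist":0},
  ],
)

```text
t: 11.85
tool_pos: [0.5685, -0.2263, 0.1387]
ee_rot: [3.141, -0.002, -0.093]
contact_force: [-0.9, 0.7, 9.6]
finger_gap: 0.0193
```

>>> send_rows(
  commands=[
    {"slide":[0,0,0.04],"claw":1,"twist":0},
    {"slide":[0,0,0.04],"claw":1,"twist":0},
  ],
)

```text
t: 12.1
tool_pos: [0.5687, -0.2263, 0.1386]
ee_rot: [3.14, -0.003, -0.093]
contact_force: [-1.7, 0.1, 17.8]
finger_gap: 0.0195
```

>>> send_rows(
  commands=[
    {"slide":[0,0,0.03],"claw":1,"twist":0},
    {"slide":[0,0,0.03],"claw":1,"twist":0},
  ],
)

```text
t: 12.35
tool_pos: [0.5687, -0.2264, 0.1385]
ee_rot: [3.14, -0.003, -0.093]
contact_force: [-4.2, 3.1, 22.3]
finger_gap: 0.0197
```

```bash
python3 - <<'E'
from h import *
from station import *
o=get_obs();c=capture("wrist");pickle.dump((o,c),open("w7.pkl","wb"))
cv2.imwrite("pics/w7.png",c["frame"][:,:,::-1])
print(o["t"],o["tool_pos"],o["contact_force"],o["wrist_torque"],o["finger_gap"])
E
```

```text
12.35 [ 0.56873508 -0.22637101  0.13852759] [-4.17914699  3.0689295  22.34208373] [ 0.62425545  1.40357418 -0.04473456] 0.019652494085408773
```

View pics/w7.png

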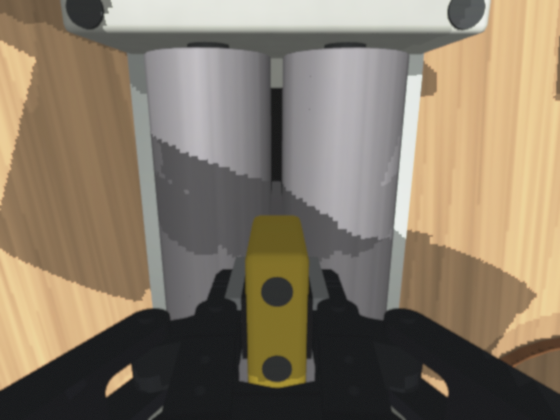

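>>> send_rows(
  commands=[
    {"slide":[0,0,-0.05],"claw":1,"twist":0},
    {"slide":[0,0,-0.05],"claw":0.55,"twist":0},
    {"slide":[0,0,-0.05],"claw":0.4,"twist":0},
    {"slide":[0,0,-0.05],"claw":0.2,"twist":0},
    {"slide":[0,0,-0.05],"claw":0.2,"twist":0},
    {"slide":[0,0,-0.05],"claw":0.2,"twist":0},
    {"slide":[0,0,-0.05],"claw":0.2,"twist":0},
  ],
)

```text
t: 13.28
tool_pos: [0.5677, -0.2258, 0.1367]
ee_rot: [-3.142, 0.0, -0.093]
contact_force: [0.5, -0.7, 0.7]
finger_gap: 0.0682
```

```bash
python3 - <<'E'
from h import *
from station import *
o=get_obs();c=capture("wrist")
cv2.imwrite("pics/w8.png",c["frame"][:,:,::-1])
print(o["t"],o["tool_pos"],o["contact_force"],o["wrist_torque"],o["finger_gap"])
E
```

```text
13.275 [ 0.56774411 -0.22580892  0.1367486 ] [ 0.46511386 -0.65419036  0.69678068] [-0.02816193 -0.01919211  0.00112222] 0.0682343402037327
```

View pics/w8.png

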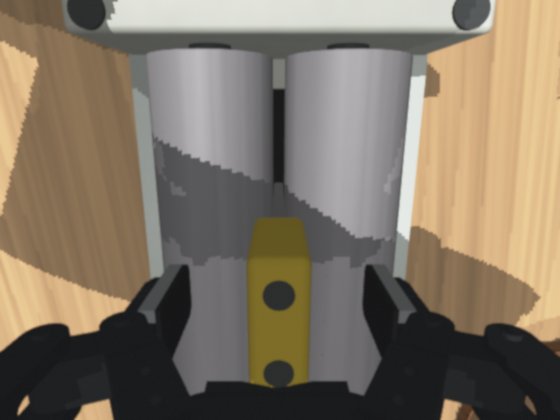

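The gripper has released and the blade is still upright, with its handle screws at (279,295) and (279,374). Both fingers are clear. Next I'll retreat straight up.

>>> send_rows(
  commands=[
    {"slide":[0,0,-0.6],"claw":0.2,"twist":0},
    {"slide":[0,0,-1.8],"claw":0.2,"twist":0},
    {"slide":[0,0,-3.6],"claw":0.2,"twist":0},
    {"slide":[0,0,-5.4],"claw":0.2,"twist":0},
    {"slide":[0,0,-6.4],"claw":0.2,"twist":0},
    {"slide":[0,-2,-6.4],"claw":0,"twist":0},
    {"slide":[0,-4,-6.4],"claw":0,"twist":0},
    {"slide":[0,-6,-6.4],"claw":0,"twist":0},
    {"slide":[0,-6,-6.4],"claw":0,"twist":0},
    {"slide":[0,-6,-6.4],"claw":0,"twist":0},
  ],
)

```text
t: 14.58
tool_pos: [0.5818, -0.0766, 0.2977]
ee_rot: [3.141, -0.001, -0.092]
contact_force: [0.0, 0.4, -0.4]
finger_gap: 0.085
```

```bash
python3 - <<'E'
from h import *
from station import *
o=get_obs();print(o["t"],o["tool_pos"],o["contact_force"],o["qd"].round(3))
for n in("scene","top"):
    c=capture(n);cv2.imwrite(f"pics/{n}9.png",c["frame"][:,:,::-1]);pickle.dump(c,open(n+"9.pkl","wb"))
    P,Rm=campose(c)
    print(n,"handle top expected",proj(c["mtx"],P,Rm,(.5677,-.227,.176)))
    if n=="scene":cv2.imwrite("pics/s9c.png",cv2.resize(c["frame"][180:380,160:330,::-1],None,fx=3,fy=3,interpolation=cv2.INTER_CUBIC))
    else:cv2.imwrite("pics/t9c.png",cv2.resize(c["frame"][120:270,320:490,::-1],None,fx=4,fy=4,interpolation=cv2.INTER_CUBIC))
E
```

```text
14.575 [ 0.58182076 -0.07662028  0.29765602] [ 0.01335042  0.4075179  -0.44397197] [-0.024  0.009 -0.004 -0.004 -0.    -0.001]
scene handle top expected [245.14803521 270.83708312]
top handle top expected [422.30380314 184.77912089]
```

View pics/s9c.png

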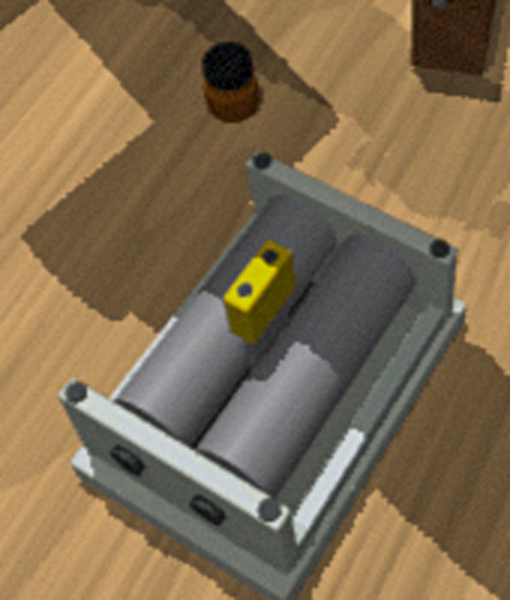

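View pics/t9c.png

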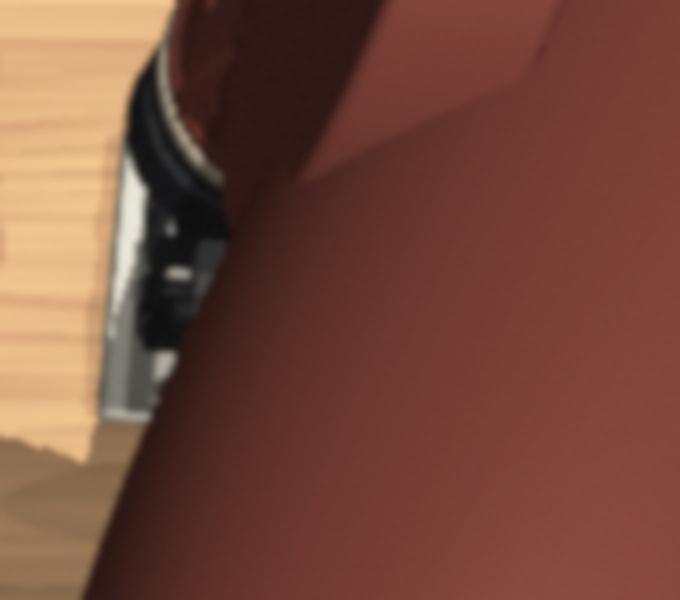

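View pics/scene9.png

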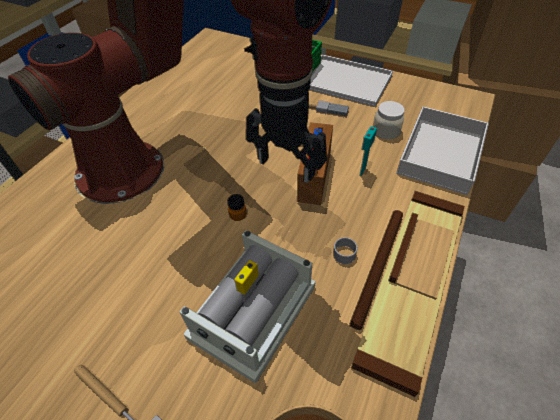

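The scene picture puts the handle's top centre at (246,271), against (245,271) expected for a blade at home. The gripper touches nothing, so I'm handing in.

```bash
python3 -c "
from station import *
print(hand_in())"
```

```text
the job is handed in; nothing more can be done
None
```

The yellow blade is standing upright between the sheeter's rollers at the middle of their length, seated on the bed and released. The job was handed in at about 15 s of the 43 s limit; no verdict came back.

- **Insertion:** The drag through the rollers was a steady 6–7 N. The blade met the bed within about 0.3 mm of the height I expected, and I stopped at a 22 N reading.
- **Blade after release:** The scene picture puts the handle's top within about 1 pixel of where it should be for a blade at home.
- **Other objects:** I did not touch the red or blue blades, or the green and turquoise look-alikes. Red and blue were in the rack in the pictures after the yellow was lifted out.
- **Clearance:** The gripper had backed off about 15 cm and read almost no contact force.
- **Checks that failed or disagreed:** The final top picture was no use because the arm blocked the sheeter, so the last position check is from the scene camera only. Position readings varied by about 1 mm during the work.

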